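# Pull the blind plug with the quarter-turn puller

### The arm

A 6-joint arm with a two-finger parallel gripper is mounted at the origin on the work surface; the furniture and walls round the work are solid. World frame = base frame: x ahead of the robot, y to its left, z up, the work surface at z = 0. Lengths are in mm, angles in rad, forces in N, time in s.
With the tool pointing down it reaches from about 350 to 775 mm from the base axis. Payload 7.3 kg.
Tool frame: the origin (TCP) lies midway between the tips of the shut fingers; the grasp point (between the pads) lies 19 mm behind it; z points along the fingers, y is the line along which they close (so a half turn about z gives the same grasp; the last joint's range is limited). The gripper opens to 92 mm and grips with 3 to 60 N. Pads are 19 mm wide; open, the fingers measure 130 mm over their backs; the gripper's body (75 mm by 190 mm) begins 47 mm behind the grasp point.
Start: joints at [-1.367, 0.342, 1.524, -0, 1.275, -0.146], TCP at [179.946, -493.218, 226.741] pointing down, gripper open.
Joint ranges: [-2.53, 2.53], [-0.77, 2.02], [0.04, 2.7], [-1, 4.14], [0.28, 2.66], [-3.11, 3.11]. Speed limits (rad/s): [2.57, 2.57, 3.14, 3.14, 3.14, 3.14].

### API

Orientations are given as [roll, pitch, yaw] about the fixed x, y, z axes, in that order (R = Rz(yaw) Ry(pitch) Rx(roll)).
In Python, from plant import bot gives the robot as it stands.
- The arm moves only by the tool jog_arm, never from a script. Its arguments are lists of equal length, an entry for each row: "dp": the shift along the tool's x, y, z in m, a list of three; "twist": the turn about the tool's z in degrees. A call has 1 to 10 rows; each row shifts and turns the commanded pose from where the row before left it, along the tool's axes as they then stand; what a row does not reach is not made up. A row lasts 1/8 s, in which the tool goes at most 62.5 mm and 10.7 degrees, less where a joint would pass 70% of its speed; a pose out of reach is approached as far as the arm can. A call is refused whole if a number of a shift passes 0.0625 or a number of a turn 10.7, either way. A call with a gripper value outside its range is refused whole. "jaw" is the finger opening in m, from 0 to 0.0918, set as the call begins (left out, the last holds). The fingers move at their own pace and stop on an object; the grip force is fixed at half the most. Time passes only in rows, so rows that do not move let the fingers close. It gives the time, the measured TCP pose, the force, the opening and the grip force at its end, in the units of the state.
- bot.get_obs(): the state, without advancing time (a new reading comes with each control period).
- bot.capture(name): name is "side" or "top"; returns the picture (384x512x3 uint8, blue, green, red); there is no depth.
- bot.camera_params(name): a dict with "fx", "fy", "cx", "cy" (pixels), "R" (3x3) and "t" (3): a world point X has camera coordinates R X + t. Camera axes: x right, y down, z forward; pixel columns grow to the right and rows downward; lengths in mm; the calibration is good to about 2 mm. A picture is of the moment at which its call begins. camera_params takes no time and is no camera call.
- bot.close_job(): hands the job in; it is judged then, once.
Trained networks look in the newest picture that a camera, given by its name, has taken for a name from the list of things; names that differ only in an ending like _2 or _b are one class to them, and where a whole thing is asked for, a point or a joint stands for the part that bears it (a point fixed in the world has none). Each returns a list of dicts, best first, with "confidence" (0 to 1); they miss things now and then, are a little off and sometimes report something else, mostly with a low value. They report only what shows in the picture. A call takes as long as a camera call. They do not tell look-alikes from the thing itself.
- bot.find_in(camera, label): "bbox" ([centre column, centre row, width, height] in pixels, round what is visible of it).
- bot.masks_of(camera, label): "pixels" (384x512 bool, what is visible of it) and "bbox" ([centre column, centre row, width, height] in pixels, round what is visible of it).
The state is a dict: "time": time; "joint_positions": joint angles; "dq": joint speeds; "tau": joint torques, N m; "tool_pos": TCP position; "tcp_rot": TCP orientation; "contact_force": force on the tool from outside, world axes, zero at the start; "moment": the same for the moment, N m; "grip_width": finger opening in mm; "finger_force": force on a finger pad.
Only numpy, scipy, OpenCV 4.12 (cv2) and the standard library are available. Lean on these libraries where they do the work, as an engineer would, in place of code of your own. Each camera call takes 0.05 s, during which the arm holds its last target. There are 200 camera calls.

### The job

Take the red-handled puller out of its stand, feel its cross pin down into the slot of the blind plug in the aluminium block without forcing the plug deeper, thread it clockwise until it is tight, and draw the plug straight up out of its bore. Then stand the plug upright on the flat of the white dish with the puller left in it and let go. Handle the plug only by the puller, do not drop it, and leave the glassware where it stands.

Things in the scene. Friction and masses are not known exactly. Their poses are not given: they have to be found in the camera images.
- puller: Puller, 106 mm tall, about 110 g, upright in its stand. Origin: lower end of its shank, z up the axis. Steel cross pin 8 mm thick, 21 mm long along x, underside at z = 0. Shank 9 mm thick; dark round collar 36 mm across at z 20.5 to 26.5, then a 16 mm neck; red flat grip 44 mm along x, 16 mm along y, z 60 to 106. Pin and grip look the same after a half turn about z.
- puller_tip (a point): The lower end of the puller's shank, on its axis (same point as the puller's origin).
- stand: Grey stand, 70 x 70 mm, 35 mm tall, fixed, with an upright 24 mm hole in its middle. The puller hangs in it with its collar on the stand's top and its lower end 15 mm above the bench; lift it straight up, 25 mm until clear. Origin: centre of the underside.
- block: Aluminium block, 110 x 110 mm, 60 mm tall, fixed by two low dark feet (reaching 75 mm from the centre along x). An upright 40 mm bore in its middle holds the plug. Origin: centre of the underside, z up.
- plug: Steel blind plug, 38 mm across, 36 mm tall, 200 g. Origin: centre of its underside, z up its axis. It starts in the bore, flush with the block's top (origin 24 mm above the bench), on a sprung seat; rubber seals drag on it with about 10 N (7 to 14 N) until it is some 10 mm up. Pushing down with up to 6 N is harmless; more than about 9 N begins to drive it deeper.
- plug_face (a point): On the plug's axis, 34 mm above its underside: face of the brass insert, in a 27 mm wide, 2 mm deep recess. Its slot (10.4 mm wide, 27 long, 13 mm round in the middle) lies anywhere within 46 degrees either side of the plug's x axis (red tick on the rim at +x): find it by sight or feel. The pin passes only within about 6 degrees and 1 mm of it, else rests on this face.
- plug_pocket (a point): On the plug's axis, 15 mm above its underside: pocket floor. With the pin through the slot the puller goes down until its collar seats on the plug's rim, pin underside just above this floor. There it turns clockwise (seen from above) under sloped lips to a stop 70 degrees from the slot; from 60 degrees it is held, with under 1 mm of play. Past the stop insert or plug slips round at 0.2 to 0.3 Nm. The freed plug hangs on the pin.
- dish: White round shallow dish, 96 mm across the rim, 12 mm tall, fixed to the bench. Origin: centre of the underside. Its flat floor, 52 mm across, is 5 mm above the bench.
- beaker: Empty glass beaker, 59 mm wide, 71 mm tall, a loose bystander. Origin: centre of its underside.
- flask: Empty conical glass flask, 82 mm wide, 153 mm tall, a loose bystander. Origin: centre of its underside.
There are look-alikes about, which are no part of the job. What is meant by the dish is not blue, and is the larger of those in its own colour.

How it is judged (in metres and radians):
On the way, in this order (a step that is already met when the one before it is completed fails the run):
1. the puller's lower end is down in the pocket of the plug, with the plug still in the block (z of puller_tip in the frame of plug below 0.021 m and horizontal distance between puller_tip and plug below 0.005 m and z of plug in the frame of block below 0.03 m), for 0.1 s.
2. the plug is out of the bore, straight above it, hanging on the puller (z of plug in the frame of block above 0.061 m and horizontal distance between plug and block below 0.02 m and z of puller_tip in the frame of plug between 0.01 and 0.021 m), for 0.1 s.
At the end, for the whole second after the job is handed in: The plug stands upright (within 0.1 rad) on the floor of the white dish, its axis within 20 mm of the dish's centre, with the puller's pin still inside it and the puller standing in it (within 0.2 rad of upright), both released and at rest (horizontal distance between plug and dish below 0.02 m and height (world z) of plug below 0.01 m and angle between plug's own z axis and vertical below 0.1 rad and z of puller_tip in the frame of plug between 0.01 and 0.021 m and distance between puller_tip and plug below 0.024 m and angle between puller's own z axis and vertical below 0.2 rad and linear speed of plug below 0.02 m/s and linear speed of puller below 0.03 m/s); the robot touches nothing.
It fails at once if the plug is driven 2 mm or more deeper into the block (z of plug in the frame of block below 0.022 m and horizontal distance between plug and block below 0.03 m).
It fails at once if the gripper touches the plug (contact force between the fingers and plug above 1 N).
It fails at once if the plug is dropped or flung (faster than 0.7 m/s) (linear speed of plug above 0.7 m/s).
It fails at once if the beaker is moved by 20 mm (distance of beaker from where it was at the start of the episode above 0.02 m).
It fails at once if the flask is moved by 20 mm (distance of flask from where it was at the start of the episode above 0.02 m).
It also fails if it takes over 72 s, if anything falls off the work surface, if the arm or the gripper's body presses on something with over 40 N, if the wrist force passes 120 N, or if a joint passes its speed limit or range.

## Working session

There is one attempt and no reset: what is moved stays moved. The work goes in short steps, Python scripts to look and compute and a tool call to move; the robot and the scene stay as the last step left them, time stands still between calls to the robot, and variables do not carry over. Pictures are saved under pics/ and viewed, at most 10 in all, crops included, and the job is handed in when it is done.

Besides the shell and the picture viewer there is one more tool, called after "Emit:" as name(argument=value, ...), one argument or row to a line, values as JSON. jog_arm: Moves the arm, as the interface text tells. Its arguments: {"type":"object","properties":{"dp":{"type":"array"},"twist":{"type":"array"},"jaw":{"type":"number"}},"required":["dp","twist"]}

```bash
mkdir -p pics; ls
python3 - <<'E'
from plant import bot
import cv2,numpy as np
ims=[]
for c in("top","side"):
    im=bot.capture(c);cv2.imwrite(f"pics/{c}0.png",im)
    p=bot.camera_params(c);print(c,p)
    for l in("puller","stand","block","plug","dish","beaker","flask"):
        for d in bot.find_in(c,l)[:3]:print(c,l,round(d["confidence"],2),np.round(d["bbox"],1))
print(bot.get_obs())
E
```

```text
pics
top {'fx': 474.4793571892466, 'fy': 474.4793571892466, 'cx': 266.6214373406387, 'cy': 194.85827707776502, 'R': array([[-0.00284587, -0.99957093, -0.02915245],
       [-0.99740697,  0.0049337 , -0.07179835],
       [ 0.07191138,  0.02887253, -0.99699304]]), 't': array([  88.5237965 ,  506.16976738, 1096.59367604])}
top puller 0.74 [178.3 215.7  21.2  21. ]
top stand 0.76 [187.  217.3  31.6  25.5]
top block 0.67 [285.9 199.2  60.3  59.7]
top block 0.65 [287.5 195.2  17.7  20.5]
top plug 0.64 [176.  137.8  27.8  29.3]
top plug 0.48 [285.4 194.9  15.1  20.3]
top dish 0.95 [372.9 261.7  30.1  26.6]
top dish 0.93 [320.4 264.5  43.1  43. ]
top dish 0.7 [359.6 193.4  37.9  41.8]
top beaker 0.8 [174.3 137.2  28.8  29.1]
top flask 0.62 [178.6 217.3  19.5  17.8]
top flask 0.58 [363.  126.1  42.8  46. ]
side {'fx': 426.48120883523023, 'fy': 426.48120883523023, 'cx': 256.2281450967044, 'cy': 192.7935826642355, 'R': array([[ 0.99810615, -0.06145319, -0.00275921],
       [-0.03174005, -0.47605366, -0.87884326],
       [ 0.05269419,  0.87726644, -0.47710262]]), 't': array([-499.39555765,  122.9
[... 513 characters left out ...]
  43.8  28.8]
{'time': 0.8, 'joint_positions': array([-1.36699233e+00,  3.41956138e-01,  1.52412472e+00, -2.26806761e-05,
        1.27539669e+00, -1.45982372e-01]), 'dq': array([-0.00033264,  0.00125101,  0.00052116, -0.00082363,  0.00421295,
       -0.00152471]), 'tau': array([-1.40277403e-03, -4.31093431e+01, -2.44462985e+01,  7.16209179e-02,
        4.83990926e-02, -5.71744422e-06]), 'tool_pos': array([ 179.9405214 , -493.20788812,  226.75464846]), 'tcp_rot': array([3.14148192e+00, 3.82131927e-05, 3.49792966e-01]), 'contact_force': array([-0.64174701,  0.17718046, -0.57769656]), 'moment': array([-0.0154875 , -0.02577115,  0.01971975]), 'finger_force': 0.0, 'grip_width': 91.86427238489934}
```

View pics/top0.png

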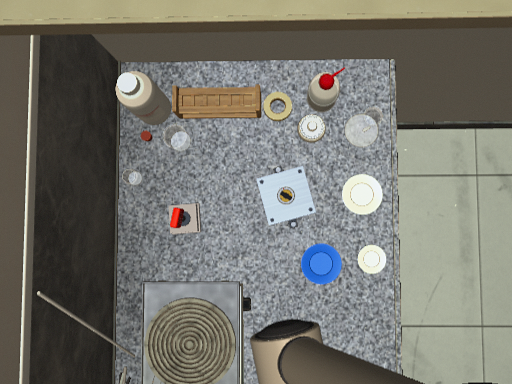

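View pics/side0.png

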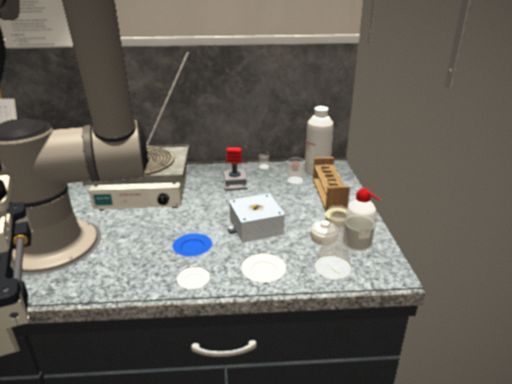

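The top view shows the red grip at about (178,217), the plug in the block at (286,195) with its slot visible, and the large white dish at (362,194). The small white dish (372,260) and the blue one (321,264) are look-alikes.

```bash
cat > h.py <<'E'
import numpy as np,cv2
from plant import bot
P={c:bot.camera_params(c) for c in("top","side")}
def proj(c,X):
    p=P[c];q=np.atleast_2d(X)@p["R"].T+p["t"]
    return np.c_[p["fx"]*q[:,0]/q[:,2]+p["cx"],p["fy"]*q[:,1]/q[:,2]+p["cy"]]
def back(c,uv,z):
    p=P[c];uv=np.atleast_2d(uv).astype(float)
    d=np.c_[(uv[:,0]-p["cx"])/p["fx"],(uv[:,1]-p["cy"])/p["fy"],np.ones(len(uv))]@p["R"]
    o=-p["R"].T@p["t"];return o+d*((z-o[2])/d[:,2])[:,None]
def crop(im,u,v,r,s):
    return cv2.resize(im[int(v-r):int(v+r),int(u-r):int(u+r)],(s,s),interpolation=cv2.INTER_CUBIC)
E
python3 - <<'E'
from h import *
im=cv2.imread("pics/top0.png");s=cv2.imread("pics/side0.png")
cv2.imwrite("pics/m0.png",np.vstack([np.hstack([crop(im,286,195,15,300),crop(im,184,217,20,300)]),np.hstack([crop(s,256,210,15,300),crop(s,235,165,25,300)])]))
def red(im):
    b,g,r=[im[...,i].astype(int) for i in range(3)];return ((r>120)&(g<70)&(b<70)).astype(np.uint8)
for n,i,(x0,x1,y0,y1) in(("top",im,(160,205,200,235)),("side",s,(220,250,140,180))):
    m=np.zeros(i.shape[:2],np.uint8);m[y0:y1,x0:x1]=red(i)[y0:y1,x0:x1]
    ys,xs=np.nonzero(m);print(n,len(xs),xs.mean(),ys.mean(),xs.min(),xs.max(),ys.min(),ys.max(),cv2.minAreaRect(np.c_[xs,ys].astype(np.float32)))
for n,uv,z in(("block",(286,195),60),("dish",(362,194),8),("stand",(187,217.3),35),("pulltop",(176.5,217.5),121),("flask",(361,128),0),("beaker",(178,138),0)):print(n,back("top",uv,z).round(1))
for n,uv,z in(("blockS",(256.3,206.5),60),("dishS",(264.5,267),8)):print(n,back("side",uv,z).round(1))
for d in bot.masks_of("top","dish")[:3]:
    ys,xs=np.nonzero(d["pixels"]);print("d",d["confidence"],back("top",(xs.mean(),ys.mean()),10).round(1))
for l in("stand","block"):
  d=bot.masks_of("top",l)[0];ys,xs=np.nonzero(d["pixels"]);r=cv2.minAreaRect(np.c_[xs,ys].astype(np.float32));print(l,r)
E
```

```text
top 131 174.70992366412213 217.3587786259542 170 179 208 227 ((174.71463012695312, 217.33168029785156), (6.8446173667907715, 19.206836700439453), 12.094757080078125)
side 119 233.78151260504202 152.2436974789916 226 241 147 162 ((233.5, 154.5), (15.0, 15.0), 90.0)
block [[503.1  41.5  60. ]]
dish [[ 508.3 -138.6    8. ]]
stand [[454.  271.3  35. ]]
pulltop [[451.5 276.9 121. ]]
flask [[ 667.9 -140.3    0. ]]
beaker [[647.4 302.    0. ]]
blockS [[503.3  41.8  60. ]]
dishS [[ 510.4 -134.3    8. ]]
d 0.94 [[ 356.4 -157.2   10. ]]
d 0.32 [[452.8 277.8  10. ]]
stand ((184.5, 218.0), (30.0, 29.0), 90.0)
block ((285.8999938964844, 196.20001220703125), (62.929325103759766, 49.647762298583984), 71.56504821777344)
```

View pics/m0.png

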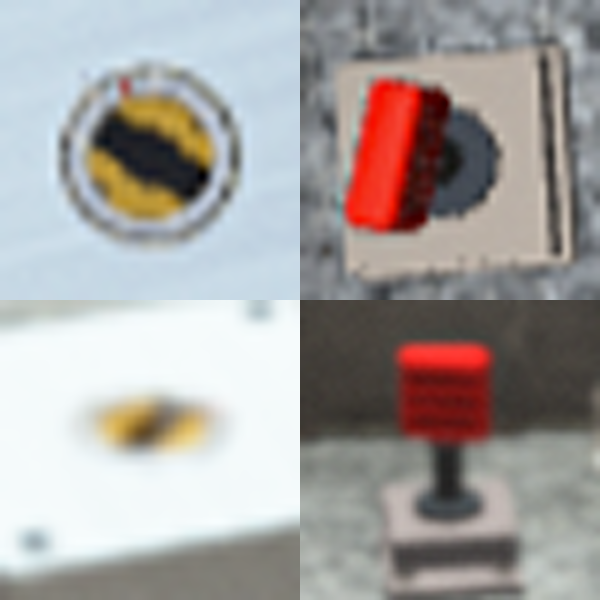

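Slot runs upper-left to lower-right in the top view (crop (98,135)→(205,190)), tick at crop (123,87); puller grip tilted about 12°. Next I refine these by sub-pixel fits.

Run:
```python
from h import *
from scipy.optimize import least_squares
im=cv2.imread("pics/top0.png");s=cv2.imread("pics/side0.png")
sub=im[180:210,271:301].astype(int)
dark=(sub.max(2)<90);n,lab,st,ce=cv2.connectedComponentsWithStats(dark.astype(np.uint8))
for k in range(1,n):
    if st[k,4]>8:
        ys,xs=np.nonzero(lab==k);W=back("top",np.c_[xs+271,ys+180],58)[:,:2]
        w,v=np.linalg.eigh(np.cov(W.T));print("dark",st[k,4],W.mean(0).round(1),np.degrees(np.arctan2(v[1,1],v[0,1])).round(1),np.sqrt(w*12).round(1))
b,g,r=[sub[...,i] for i in range(3)]
brass=((r-b)>60)&(g>80);m=brass|(lab>0)&dark
ys,xs=np.nonzero(brass);print("brass",back("top",(np.c_[xs+271,ys+180]),58).mean(0).round(1),len(xs))
(c,rr,a)=cv2.minAreaRect(np.c_[xs,ys].astype(np.float32));cc,rad=cv2.minEnclosingCircle(np.c_[xs,ys].astype(np.float32));print("encl",back("top",np.array(cc)+[271,180],58).round(1),rad)
redm=((r-g)>50)&((r-b)>50)&((r-g)>(r-b)*.8);ys,xs=np.nonzero(redm);print("tick",xs+271,ys+180,back("top",np.c_[xs+271,ys+180],60).round(1)[:,:2])
# side
for n,i,bx in(("side",s,(215,255,140,180)),):
    sb=i[bx[2]:bx[3],bx[0]:bx[1]].astype(int);mm=(sb[...,2]-sb[...,1]>70);ys,xs=np.nonzero(mm);ul,uh,vl,vh=xs.min()+bx[0],xs.max()+bx[0],ys.min()+bx[2],ys.max()+bx[2];print("side red",ul,uh,vl,vh)
sb=im[200:236,160:205].astype(int);mm=(sb[...,2]-sb[...,1]>50);ys,xs=np.nonzero(mm);print("top red all",xs.min()+160,xs.max()+160,ys.min()+200,ys.max()+200)
hull=cv2.convexHull(np.c_[xs+160,ys+200].astype(np.float32))[:,0]
# fit silhouette of the box in both views by mask IoU over x,y,yaw
MT=np.zeros(im.shape[:2],np.uint8);MT[200:236,160:205]=mm
MS=np.zeros(im.shape[:2],np.uint8);MS[bx[2]:bx[3],bx[0]:bx[1]]=(s[bx[2]:bx[3],bx[0]:bx[1]].astype(int)[...,2]-s[bx[2]:bx[3],bx[0]:bx[1]].astype(int)[...,1]>70)
def cost(q):
    x,y,a=q;a=np.radians(a);t=0
    B=np.array([[i*22,j*8,k] for i in(-1,1) for j in(-1,1) for k in(75,121)],float)
    R=np.array([[np.cos(a),-np.sin(a),0],[np.sin(a),np.cos(a),0],[0,0,1]]);X=B@R.T+[x,y,0]
    out=[]
    for c,M in(("top",MT),("side",MS)):
        h=cv2.convexHull(proj(c,X).astype(np.float32));A=np.zeros(M.shape,np.float32)
        K=np.zeros((M.shape[0],M.shape[1]),np.uint8);cv2.fillConvexPoly(K,np.round((h+0)*16).astype(int),255,cv2.LINE_AA,4)
        d=(K/255.-M);out.append(np.sum(np.abs(d)))
    return sum(out)
from scipy.optimize import minimize
best=min((minimize(cost,(450,y,a),method="Nelder-Mead",options=dict(initial_simplex=[(450,y,a),(456,y,a),(450,y+6,a),(450,y,a+8)])) for y in(272,278,284) for a in(-20,-12,-5)),key=lambda r:r.fun)
print(best.x.round(2),best.fun,MT.sum(),MS.sum())
for z,l in((41.5,"x"),):print("collar",back("top",(181.9,218),z))
# dish: bright whitish blob
sb=im[165:225,335:390];hsv=cv2.cvtColor(sb,cv2.COLOR_BGR2HSV)
mm=((sb.min(2)>175)).astype(np.uint8);n,lab,st,ce=cv2.connectedComponentsWithStats(mm);k=1+st[1:,4].argmax();e=cv2.minEnclosingCircle(np.argwhere(lab==k)[:,::-1].astype(np.float32));print("dish",st[k],ce[k],e,back("top",np.array(e[0])+[335,165],11),back("top",ce[k]+[335,165],11))
```

```text
dark 50 [502.7  42.6] 60.3 [ 9.5 27.1]
brass [503.1  42.8  58. ] 63
encl [[504.3  43.7  58. ]] 6.800835609436035
tick [283] [188] [[519.   48.2]]
side red 226 241 147 162
top red all 170 183 207 227
[452.72 282.62  -1.62] 172.32156862745097 181 228
collar [[452.30413347 281.82456656  41.5       ]]
dish [   5    9   43   41 1295] [26.7992278  29.09266409] ((25.735294342041016, 29.676469802856445), 21.678186416625977) [[ 506.45522662 -135.08256337   11.        ]] [[ 507.82217494 -137.59991187   11.        ]]
```

Run:
```python
from h import *
im=cv2.imread("pics/top0.png").astype(int)
b,g,r=[im[...,i] for i in range(3)];m=np.zeros(r.shape,bool);m[200:235,160:200]=((r>190)&(g<90))[200:235,160:200]
ys,xs=np.nonzero(m);W=back("top",np.c_[xs,ys],121)[:,:2];w,v=np.linalg.eigh(np.cov(W.T));print(len(xs),W.mean(0),np.degrees(np.arctan2(v[1,1],v[0,1])),np.sqrt(12*w))
```

```text
129 [452.21319979 281.36233033] 167.60670470227055 [14.34063379 41.31938209]
```

Emit:
jog_arm(
  dp=[
    [0,0,-0.02],
    [0.04,-0.04,0],
    [0.04,-0.04,0],
    [0.04,-0.04,0],
    [0.04,-0.04,0],
    [0.04,-0.04,0],
    [0.04,-0.04,0],
    [0.04,-0.04,0],
    [0,0,0],
  ],
  twist=[0,0,0,0,0,0,0,0,0],
  jaw=0.06,
)

```text
time: 2.08
tool_pos: [348.0, -130.9, 246.9]
tcp_rot: [-3.142, -0.001, 0.357]
contact_force: [1.1, -0.1, -0.3]
grip_width: 60.2
finger_force: 0.0
```

Emit:
jog_arm(
  dp=[
    [0.0302,-0.0437,0],
    [0.0302,-0.0437,0],
    [0.0302,-0.0437,0],
    [0.0302,-0.0437,0],
    [0.0302,-0.0437,0],
    [0.0302,-0.0437,0],
    [0.0302,-0.0437,0],
    [0.0302,-0.0437,0],
    [0,0,0],
    [0,0,0],
  ],
  twist=[0,0,0,0,0,0,0,0,10,10],
)

```text
time: 3.32
tool_pos: [454.8, 276.6, 246.1]
tcp_rot: [3.141, 0.001, -0.005]
contact_force: [0.1, -0.5, -0.5]
grip_width: 60.0
finger_force: 0.0
```

Emit:
jog_arm(
  dp=[
    [0,0,0],
    [0,0,0],
    [0,0,0],
  ],
  twist=[10,2.5,0],
)

```text
time: 3.7
tool_pos: [454.9, 276.1, 246.6]
tcp_rot: [3.141, -0.0, -0.218]
contact_force: [-0.1, -0.3, 0.5]
grip_width: 59.9
finger_force: 0.0
```

```bash
cat >> h.py <<'E'
def go(x,y,z,yaw=None):
    """world target -> tool-frame shift and twist from the measured pose"""
    o=bot.get_obs();p=o["tool_pos"];a=o["tcp_rot"][2];d=np.array([x,y,z])-p
    dx=np.cos(a)*d[0]+np.sin(a)*d[1];dy=np.sin(a)*d[0]-np.cos(a)*d[1]
    print("pos",p.round(2),"rot",np.degrees(o["tcp_rot"]).round(2),"dp mm",np.round([dx,dy,-d[2]],2),"twist",None if yaw is None else round(np.degrees(a)-yaw,2),"F",o["contact_force"].round(2),"M",o["moment"].round(3),"w",round(o["grip_width"],2),"t",round(o["time"],2),"j6",o["joint_positions"][5].round(2))
E
python3 -c "
from h import *
go(452.2,281.4,84,-12.4)"
```

```text
pos [454.86 276.05 246.56] rot [ 1.7998e+02 -1.0000e-02 -1.2500e+01] dp mm [ -3.76  -4.64 162.56] twist -0.1 F [-0.08 -0.29  0.48] M [-0.017  0.043 -0.015] w 59.86 t 3.7 j6 2.19
```

Emit:
jog_arm(
  dp=[
    [-0.0038,-0.0046,0.03],
    [0,0,0.03],
    [0,0,0.03],
    [0,0,0.03],
    [0,0,0.03],
    [0,0,0.0165],
    [0,0,0],
  ],
  twist=[0,0,0,0,0,0,0],
)

```text
time: 4.58
tool_pos: [451.1, 281.5, 79.0]
tcp_rot: [3.14, 0.002, -0.217]
contact_force: [-0.9, 0.2, 0.1]
grip_width: 60.2
finger_force: 0.0
```

Emit:
jog_arm(
  dp=[
    [0,0,0],
    [0,0,0],
    [0,0,0],
    [0,0,0],
    [0,0,0],
    [0,0,0],
  ],
  twist=[0,0,0,0,0,0],
  jaw=0.0,
)

```text
time: 5.32
tool_pos: [451.4, 282.3, 80.2]
tcp_rot: [3.141, 0.0, -0.217]
contact_force: [-0.2, 0.0, 0.8]
grip_width: 15.6
finger_force: 30.0
```

```bash
python3 -c "
from h import *
go(452.2,281.4,84,-12.4)"
```

```text
pos [451.43 282.3   80.21] rot [179.99   0.   -12.45] dp mm [ 0.95  0.72 -3.79] twist -0.05 F [-0.2   0.01  0.78] M [0.069 0.103 0.02 ] w 15.62 t 5.33 j6 2.2
```

Emit:
jog_arm(
  dp=[
    [0,0,-0.01],
    [0,0,-0.02],
    [0,0,-0.03],
    [0,0,-0.03],
    [0,0,0],
    [0,0,0],
  ],
  twist=[0,0,0,0,0,0],
)

```text
time: 6.08
tool_pos: [451.0, 282.1, 169.5]
tcp_rot: [3.141, 0.001, -0.217]
contact_force: [-0.5, -0.8, -1.2]
grip_width: 15.9
finger_force: 30.0
```

```bash
python3 -c "
from h import *
go(502.8,42.7,155,60.3)"
```

```text
pos [450.96 282.09 169.53] rot [ 1.7996e+02  5.0000e-02 -1.2460e+01] dp mm [102.27 222.57  14.53] twist -72.76 F [-0.47 -0.78 -1.23] M [ 0.043 -0.002 -0.009] w 15.94 t 6.08 j6 2.2
```

Emit:
jog_arm(
  dp=[
    [0.0205,0.0445,0],
    [0.0205,0.0445,0],
    [0.0205,0.0445,0],
    [0.0205,0.0445,0],
    [0.0203,0.0446,0],
    [0,0,0],
    [0,0,0],
    [0,0,0],
  ],
  twist=[0,0,0,0,0,-10.5,-10.5,-10.5],
)

```text
time: 7.08
tool_pos: [502.5, 42.6, 168.7]
tcp_rot: [-3.14, 0.003, 0.338]
contact_force: [0.6, 0.0, -0.3]
grip_width: 16.2
finger_force: 30.0
```

Emit:
jog_arm(
  dp=[
    [0,0,0],
    [0,0,0],
    [0,0,0],
    [0,0,0],
    [0,0,0.01],
    [0,0,0],
  ],
  twist=[-10.5,-10.5,-10.5,-9.8,0,0],
)

```text
time: 7.82
tool_pos: [502.2, 42.9, 158.4]
tcp_rot: [-3.138, 0.002, 1.05]
contact_force: [0.5, -0.2, -1.2]
grip_width: 15.7
finger_force: 30.0
```

Run:
```python
from h import *
go(502.8,42.7,145,60.3)
t=bot.capture("top");s=bot.capture("side");cv2.imwrite("pics/t1.png",t);cv2.imwrite("pics/s1.png",s)
p=bot.get_obs()["tool_pos"];print(proj("side",p),proj("side",p-[0,0,65]),proj("side",[502.8,42.7,60]))
u,v=proj("side",p-[0,0,40])[0]
cv2.imwrite("pics/m1.png",np.hstack([crop(s,u,v,40,560)]))
print(u,v)
```

```text
pos [502.23  42.93 158.4 ] rot [-1.7982e+02  1.0000e-01  6.0150e+01] dp mm [ 0.09  0.61 13.4 ] twist -0.15 F [ 0.47 -0.17 -1.23] M [-0.03  -0.064 -0.019] w 15.68 t 7.83 j6 0.45
[[256.04947251 170.44723745]] [[256.12726961 194.21000608]] [[256.09375377 206.31661066]]
256.0978954118404 185.23779184777595
```

View pics/m1.png

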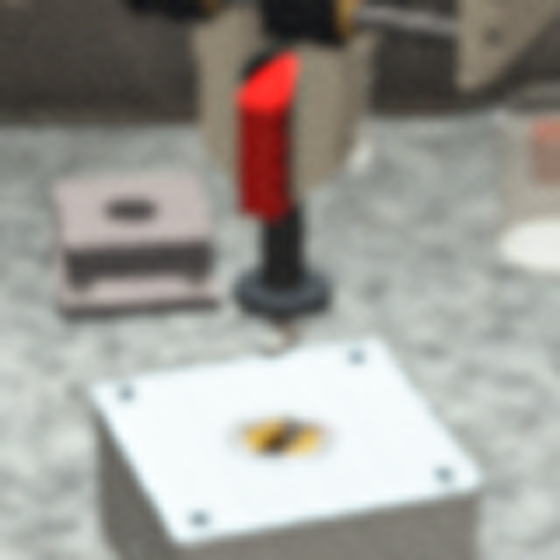

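The collar centre sits at crop (283,292), in line with the predicted axis (u≈256.0), with the slot right below it. Feel downward.

Emit:
jog_arm(
  dp=[
    [0,0.0003,0.008],
    [0,0,0.008],
    [0,0,0.008],
    [0,0,0.006],
    [0,0,0],
    [0,0,0],
  ],
  twist=[0,0,0,0,0,0],
)

```text
time: 8.68
tool_pos: [503.8, 42.7, 130.4]
tcp_rot: [3.141, -0.0, 1.053]
contact_force: [-0.5, -0.6, -0.7]
grip_width: 15.8
finger_force: 30.0
```

Emit:
jog_arm(
  dp=[
    [0,0,0.001],
    [0,0,0],
  ],
  twist=[0,0],
)

```text
time: 8.93
tool_pos: [503.7, 42.7, 129.3]
tcp_rot: [3.141, -0.0, 1.053]
contact_force: [-0.8, 0.3, -0.5]
grip_width: 15.6
finger_force: 30.0
```

Emit:
jog_arm(
  dp=[
    [0,0,0.001],
    [0,0,0],
  ],
  twist=[0,0],
)

```text
time: 9.18
tool_pos: [503.6, 42.7, 128.2]
tcp_rot: [-3.142, 0.0, 1.053]
contact_force: [0.7, 0.3, -1.9]
grip_width: 15.9
finger_force: 30.0
```

Emit:
jog_arm(
  dp=[
    [0,0,0.001],
    [0,0,0],
  ],
  twist=[0,0],
)

```text
time: 9.43
tool_pos: [503.5, 42.7, 127.1]
tcp_rot: [-3.141, 0.0, 1.053]
contact_force: [-0.5, 0.4, -0.9]
grip_width: 15.9
finger_force: 30.0
```

Emit:
jog_arm(
  dp=[
    [0,0,0.001],
    [0,0,0],
    [0,0,0],
  ],
  twist=[0,0,0],
)

```text
time: 9.8
tool_pos: [503.6, 42.7, 126.2]
tcp_rot: [3.142, 0.0, 1.053]
contact_force: [-0.4, -0.2, -0.5]
grip_width: 15.7
finger_force: 30.0
```

Emit:
jog_arm(
  dp=[
    [-0.0002,-0.0004,0.001],
    [0,0,0],
    [0,0,0],
  ],
  twist=[0,0,0],
)

```text
time: 10.18
tool_pos: [503.2, 42.8, 125.2]
tcp_rot: [3.142, 0.0, 1.053]
contact_force: [0.1, 0.1, -1.7]
grip_width: 16.0
finger_force: 30.0
```

Emit:
jog_arm(
  dp=[
    [0,0,0.001],
    [0,0,0],
  ],
  twist=[0,0],
)

```text
time: 10.42
tool_pos: [503.1, 42.8, 124.1]
tcp_rot: [-3.142, 0.0, 1.053]
contact_force: [0.2, 0.6, -0.7]
grip_width: 15.8
finger_force: 30.0
```

Emit:
jog_arm(
  dp=[
    [0,0,0.001],
    [0,0,0],
  ],
  twist=[0,0],
)

```text
time: 10.68
tool_pos: [503.1, 42.8, 123.1]
tcp_rot: [-3.141, 0.0, 1.053]
contact_force: [-0.1, 0.2, -1.4]
grip_width: 16.0
finger_force: 30.0
```

Emit:
jog_arm(
  dp=[
    [0,0,0.0007],
    [0,0,0],
  ],
  twist=[0,0],
)

```text
time: 10.92
tool_pos: [503.1, 42.8, 122.4]
tcp_rot: [-3.142, 0.0, 1.053]
contact_force: [-0.1, 0.0, -1.3]
grip_width: 16.0
finger_force: 30.0
```

Emit:
jog_arm(
  dp=[
    [0,0,0.0005],
    [0,0,0],
  ],
  twist=[0,0],
)

```text
time: 11.18
tool_pos: [503.1, 42.8, 122.0]
tcp_rot: [3.142, 0.0, 1.053]
contact_force: [-0.4, -0.1, -1.1]
grip_width: 15.8
finger_force: 30.0
```

Emit:
jog_arm(
  dp=[
    [0,0,0.0005],
    [0,0,0],
  ],
  twist=[0,0],
)

```text
time: 11.42
tool_pos: [503.1, 42.8, 121.5]
tcp_rot: [3.142, 0.0, 1.053]
contact_force: [1.1, -0.4, -1.2]
grip_width: 15.8
finger_force: 30.0
```

Emit:
jog_arm(
  dp=[
    [0,0,0.0006],
    [0,0,0],
  ],
  twist=[0,0],
)

```text
time: 11.68
tool_pos: [503.1, 42.8, 120.8]
tcp_rot: [-3.142, 0.0, 1.053]
contact_force: [-0.2, -0.1, -1.6]
grip_width: 15.9
finger_force: 30.0
```

Emit:
jog_arm(
  dp=[
    [0,0,0.0006],
    [0,0,0],
  ],
  twist=[0,0],
)

```text
time: 11.92
tool_pos: [503.1, 42.8, 120.2]
tcp_rot: [-3.142, 0.0, 1.053]
contact_force: [0.3, -0.1, -1.4]
grip_width: 16.1
finger_force: 30.0
```

Emit:
jog_arm(
  dp=[
    [0,0,0.0006],
    [0,0,0],
  ],
  twist=[0,0],
)

```text
time: 12.18
tool_pos: [503.1, 42.8, 119.6]
tcp_rot: [-3.142, 0.0, 1.053]
contact_force: [-0.4, -1.1, -0.3]
grip_width: 15.7
finger_force: 30.0
```

Emit:
jog_arm(
  dp=[
    [0,0,0.001],
    [0,0,0],
  ],
  twist=[0,0],
)

```text
time: 12.42
tool_pos: [503.1, 42.8, 118.6]
tcp_rot: [-3.142, 0.0, 1.053]
contact_force: [0.2, -0.2, -0.8]
grip_width: 15.3
finger_force: 30.0
```

It's past the face level with no contact force, so the pin is through the slot.

Emit:
jog_arm(
  dp=[
    [0,0,0.001],
    [0,0,0.001],
    [0,0,0],
  ],
  twist=[0,0,0],
)

```text
time: 12.8
tool_pos: [503.1, 42.8, 116.6]
tcp_rot: [-3.142, 0.0, 1.053]
contact_force: [0.1, -0.3, -1.2]
grip_width: 15.7
finger_force: 30.0
```

Emit:
jog_arm(
  dp=[
    [0,0,0.001],
    [0,0,0.001],
    [0,0,0],
  ],
  twist=[0,0,0],
)

```text
time: 13.18
tool_pos: [503.1, 42.8, 114.6]
tcp_rot: [-3.141, 0.0, 1.053]
contact_force: [0.2, 0.1, -1.4]
grip_width: 15.8
finger_force: 30.0
```

Emit:
jog_arm(
  dp=[
    [0,0,0.001],
    [0,0,0.001],
    [0,0,0],
  ],
  twist=[0,0,0],
)

```text
time: 13.55
tool_pos: [503.1, 42.8, 112.6]
tcp_rot: [-3.142, 0.0, 1.053]
contact_force: [-0.3, -0.7, -1.8]
grip_width: 15.8
finger_force: 30.0
```

Emit:
jog_arm(
  dp=[
    [0,0,0.001],
    [0,0,0.001],
    [0,0,0],
  ],
  twist=[0,0,0],
)

```text
time: 13.92
tool_pos: [503.1, 42.8, 110.6]
tcp_rot: [-3.142, 0.0, 1.053]
contact_force: [0.3, 0.1, -0.8]
grip_width: 15.5
finger_force: 30.0
```

Emit:
jog_arm(
  dp=[
    [0,0,0.001],
    [0,0,0.001],
    [0,0,0],
  ],
  twist=[0,0,0],
)

```text
time: 14.3
tool_pos: [503.1, 42.8, 108.6]
tcp_rot: [-3.141, 0.0, 1.053]
contact_force: [0.2, -0.1, -0.8]
grip_width: 16.2
finger_force: 30.0
```

Emit:
jog_arm(
  dp=[
    [0,0,0.001],
    [0,0,0.0008],
    [0,0,0],
  ],
  twist=[0,0,0],
)

```text
time: 14.68
tool_pos: [503.1, 42.8, 106.8]
tcp_rot: [-3.141, 0.0, 1.053]
contact_force: [-0.8, -0.2, -1.2]
grip_width: 15.7
finger_force: 30.0
```

Emit:
jog_arm(
  dp=[
    [0,0,0.0007],
    [0,0,0],
  ],
  twist=[0,0],
)

```text
time: 14.92
tool_pos: [503.1, 42.8, 106.1]
tcp_rot: [-3.142, 0.0, 1.053]
contact_force: [0.8, 0.5, -0.9]
grip_width: 16.0
finger_force: 30.0
```

Emit:
jog_arm(
  dp=[
    [0,0,0.0005],
    [0,0,0],
  ],
  twist=[0,0],
)

```text
time: 15.18
tool_pos: [503.1, 42.8, 105.7]
tcp_rot: [-3.142, 0.0, 1.053]
contact_force: [0.1, 0.1, -2.0]
grip_width: 15.8
finger_force: 30.0
```

Emit:
jog_arm(
  dp=[
    [0,0,0.0003],
    [0,0,0],
  ],
  twist=[0,0],
)

```text
time: 15.42
tool_pos: [503.1, 42.7, 105.3]
tcp_rot: [-3.142, 0.0, 1.053]
contact_force: [0.2, -0.1, -2.2]
grip_width: 15.7
finger_force: 30.0
```

Emit:
jog_arm(
  dp=[
    [0,0,0.0003],
    [0,0,0],
  ],
  twist=[0,0],
)

```text
time: 15.68
tool_pos: [503.1, 42.8, 105.1]
tcp_rot: [3.142, 0.0, 1.053]
contact_force: [0.2, -0.7, -1.5]
grip_width: 15.7
finger_force: 30.0
```

Emit:
jog_arm(
  dp=[
    [0,0,0.0003],
    [0,0,0],
  ],
  twist=[0,0],
)

```text
time: 15.92
tool_pos: [503.1, 42.8, 104.8]
tcp_rot: [-3.142, 0.0, 1.053]
contact_force: [0.3, 0.7, -1.1]
grip_width: 15.8
finger_force: 30.0
```

Emit:
jog_arm(
  dp=[
    [0,0,0.0002],
    [0,0,0],
  ],
  twist=[0,0],
)

```text
time: 16.18
tool_pos: [503.2, 42.8, 104.7]
tcp_rot: [3.141, 0.0, 1.053]
contact_force: [0.1, -0.4, -0.8]
grip_width: 16.0
finger_force: 30.0
```

Emit:
jog_arm(
  dp=[
    [0,0,0.0003],
    [0,0,0],
  ],
  twist=[0,0],
)

```text
time: 16.42
tool_pos: [503.2, 42.8, 104.7]
tcp_rot: [3.141, -0.0, 1.053]
contact_force: [-1.7, 0.2, 4.7]
grip_width: 15.5
finger_force: 30.0
```

Emit:
jog_arm(
  dp=[
    [0,0,0.0003],
    [0,0,0],
  ],
  twist=[0,0],
)

```text
time: 16.68
tool_pos: [503.3, 42.8, 104.6]
tcp_rot: [3.141, -0.0, 1.053]
contact_force: [-2.0, -0.0, 6.9]
grip_width: 15.7
finger_force: 30.0
```

```bash
python3 -c "
from h import *
go(502.8,42.7,105,-8)"
```

```text
pos [503.28  42.77 104.62] rot [ 1.7996e+02 -1.0000e-02  6.0340e+01] dp mm [-0.3  -0.39 -0.38] twist 68.34 F [-2.   -0.04  6.92] M [0.042 0.47  0.003] w 15.69 t 16.68 j6 0.45
```

Seated. Relieve the push and turn clockwise.

Emit:
jog_arm(
  dp=[
    [0,0,-0.0004],
    [0,0,0],
    [0,0,0],
    [0,0,0],
  ],
  twist=[0,0,8,0],
)

```text
time: 17.18
tool_pos: [503.6, 42.7, 104.7]
tcp_rot: [3.141, -0.001, 0.915]
contact_force: [0.0, 0.0, 5.2]
grip_width: 15.9
finger_force: 30.0
```

```bash
python3 -c "
from h import *
go(502.8,42.7,105,-8)"
```

```text
pos [503.64  42.73 104.66] rot [ 1.7994e+02 -4.0000e-02  5.2400e+01] dp mm [-0.54 -0.64 -0.34] twist 60.4 F [0.02 0.01 5.2 ] M [0.008 0.044 0.022] w 15.89 t 17.18 j6 0.59
```

Emit:
jog_arm(
  dp=[
    [0,0,0],
    [0,0,0],
    [0,0,0],
    [0,0,0],
    [0,0,0],
  ],
  twist=[6,6,6,6,0],
)

```text
time: 17.8
tool_pos: [503.6, 42.7, 104.6]
tcp_rot: [3.141, -0.001, 0.498]
contact_force: [0.0, 0.4, 5.3]
grip_width: 15.6
finger_force: 30.0
```

```bash
python3 -c "
from h import *
go(502.8,42.7,105,-8)"
```

```text
pos [503.62  42.71 104.63] rot [ 1.7996e+02 -5.0000e-02  2.8520e+01] dp mm [-0.73 -0.38 -0.37] twist 36.52 F [0.01 0.38 5.28] M [ 0.072 -0.01  -0.06 ] w 15.55 t 17.8 j6 1.01
```

Emit:
jog_arm(
  dp=[
    [0,0,-0.0002],
    [0,0,0],
    [0,0,0],
    [0,0,0],
    [0,0,0],
  ],
  twist=[6,6,6,6,0],
)

```text
time: 18.42
tool_pos: [503.4, 42.7, 104.6]
tcp_rot: [3.141, -0.0, 0.08]
contact_force: [-0.4, -0.5, 4.1]
grip_width: 15.9
finger_force: 30.0
```

```bash
python3 -c "
from h import *
go(502.8,42.7,105,-8)"
```

```text
pos [503.39  42.73 104.64] rot [ 1.7999e+02 -3.0000e-02  4.5800e+00] dp mm [-0.59 -0.01 -0.36] twist 12.58 F [-0.41 -0.48  4.11] M [ 0.029 -0.033 -0.015] w 15.9 t 18.43 j6 1.42
```

Emit:
jog_arm(
  dp=[
    [0,0,0],
    [0,0,0],
    [0,0,0],
  ],
  twist=[4,4,0],
)

```text
time: 18.8
tool_pos: [503.3, 42.7, 104.7]
tcp_rot: [3.142, -0.0, -0.06]
contact_force: [-0.2, 0.9, 4.0]
grip_width: 15.9
finger_force: 30.0
```

```bash
python3 -c "
from h import *
go(502.8,42.7,105,-8)"
```

```text
pos [503.32  42.73 104.66] rot [ 1.80e+02 -2.00e-02 -3.42e+00] dp mm [-0.52  0.06 -0.34] twist 4.58 F [-0.22  0.9   4.02] M [ 0.083 -0.015 -0.087] w 15.94 t 18.8 j6 1.56
```

Emit:
jog_arm(
  dp=[
    [0,0,0],
    [0,0,0],
  ],
  twist=[2.5,0],
)

```text
time: 19.05
tool_pos: [503.3, 42.8, 104.7]
tcp_rot: [3.142, -0.0, -0.104]
contact_force: [0.1, -0.1, 4.2]
grip_width: 15.9
finger_force: 30.0
```

```bash
python3 -c "
from h import *
go(502.8,42.7,105,-8)"
```

```text
pos [503.29  42.76 104.67] rot [ 1.80e+02 -2.00e-02 -5.95e+00] dp mm [-0.48  0.11 -0.33] twist 2.05 F [ 0.09 -0.12  4.16] M [ 0.03   0.026 -0.076] w 15.9 t 19.05 j6 1.61
```

Emit:
jog_arm(
  dp=[
    [0,0,0],
    [0,0,0],
  ],
  twist=[2.5,0],
)

```text
time: 19.3
tool_pos: [503.2, 42.7, 104.7]
tcp_rot: [3.141, -0.0, -0.148]
contact_force: [-0.3, -0.5, 4.6]
grip_width: 15.6
finger_force: 30.0
```

```bash
python3 -c "
from h import *
go(502.8,42.7,105,-8)"
```

```text
pos [503.18  42.69 104.65] rot [ 1.7999e+02 -1.0000e-02 -8.5000e+00] dp mm [-0.38  0.04 -0.35] twist -0.5 F [-0.28 -0.51  4.63] M [-0.01   0.073 -0.048] w 15.58 t 19.3 j6 1.65
```

Emit:
jog_arm(
  dp=[
    [0,0,0],
    [0,0,0],
  ],
  twist=[2.5,0],
)

```text
time: 19.55
tool_pos: [503.1, 42.5, 104.7]
tcp_rot: [3.141, 0.0, -0.192]
contact_force: [0.1, -1.2, 5.3]
grip_width: 15.5
finger_force: 30.0
```

```bash
python3 -c "
from h import *
go(502.8,42.7,105,-8)"
```

```text
pos [503.1   42.53 104.66] rot [179.97   0.   -11.01] dp mm [-0.32 -0.11 -0.34] twist -3.01 F [ 0.08 -1.21  5.32] M [-0.151  0.17   0.041] w 15.52 t 19.55 j6 1.7
```

Emit:
jog_arm(
  dp=[
    [0,0,0],
    [0,0,0],
  ],
  twist=[2,0],
)

```text
time: 19.8
tool_pos: [502.9, 42.4, 104.6]
tcp_rot: [3.141, 0.0, -0.227]
contact_force: [-2.0, -1.0, 5.1]
grip_width: 15.9
finger_force: 30.0
```

```bash
python3 -c "
from h import *
go(502.8,42.7,105,-8)"
```

```text
pos [502.93  42.39 104.63] rot [ 1.7995e+02  2.0000e-02 -1.3000e+01] dp mm [-0.19 -0.27 -0.37] twist -5.0 F [-2.   -1.04  5.1 ] M [-0.316  0.205 -0.049] w 15.87 t 19.8 j6 1.73
```

Emit:
jog_arm(
  dp=[
    [0,0,0],
    [0,0,0],
  ],
  twist=[2,0],
)

```text
time: 20.05
tool_pos: [502.9, 42.3, 104.6]
tcp_rot: [3.14, 0.0, -0.262]
contact_force: [-1.8, -2.5, 5.8]
grip_width: 16.0
finger_force: 30.0
```

```bash
python3 -c "
from h import *
go(502.8,42.7,105,-8)"
```

```text
pos [502.86  42.29 104.64] rot [ 1.7994e+02  2.0000e-02 -1.4990e+01] dp mm [-0.16 -0.38 -0.36] twist -6.99 F [-1.81 -2.52  5.79] M [-0.518  0.287  0.032] w 15.99 t 20.05 j6 1.77
```

Emit:
jog_arm(
  dp=[
    [0,0,0],
    [0,0,0],
    [0,0,0],
  ],
  twist=[2,0,0],
)

```text
time: 20.42
tool_pos: [502.9, 42.4, 104.6]
tcp_rot: [3.141, 0.0, -0.296]
contact_force: [-2.2, -1.6, 5.0]
grip_width: 16.0
finger_force: 30.0
```

```bash
python3 -c "
from h import *
go(502.8,42.7,105,-8)
t=bot.capture('top');s=bot.capture('side')
u,v=proj('side',[503,43,90])[0];U,V=proj('top',[503,43,90])[0]
cv2.imwrite('pics/m2.png',np.hstack([crop(s,u,v,30,390),crop(t,U,V,30,390)]))"
```

```text
pos [502.86  42.39 104.56] rot [ 1.7994e+02  3.0000e-02 -1.6980e+01] dp mm [-0.15 -0.28 -0.44] twist -8.98 F [-2.2  -1.64  4.99] M [-0.44   0.332  0.109] w 15.97 t 20.43 j6 1.8
```

View pics/m2.png

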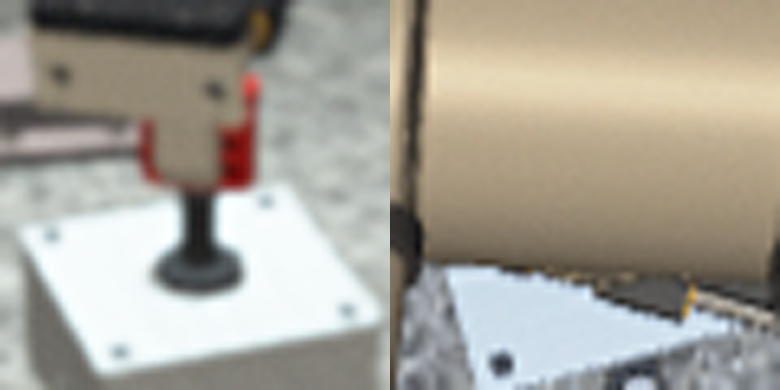

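Collar is seated on the plug (side crop (198,270)), and the stop has been reached. Draw up slowly.

Emit:
jog_arm(
  dp=[
    [0,0,-0.001],
    [0,0,-0.001],
    [0,0,-0.001],
    [0,0,0],
  ],
  twist=[0,0,0,0],
)

```text
time: 21.02
tool_pos: [502.3, 42.8, 106.6]
tcp_rot: [3.141, 0.003, -0.299]
contact_force: [1.3, -2.3, -13.7]
grip_width: 15.7
finger_force: 30.0
```

Emit:
jog_arm(
  dp=[
    [0,0,-0.001],
    [0,0,-0.001],
    [0,0,-0.001],
    [0,0,0],
  ],
  twist=[0,0,0,0],
)

```text
time: 21.52
tool_pos: [502.6, 42.8, 110.5]
tcp_rot: [3.141, 0.001, -0.299]
contact_force: [-1.6, -3.0, -12.7]
grip_width: 15.8
finger_force: 30.0
```

```bash
python3 -c "
from h import *
go(502.8,42.7,145,-8)"
```

```text
pos [502.61  42.81 110.54] rot [ 1.7998e+02  6.0000e-02 -1.7160e+01] dp mm [  0.21   0.05 -34.46] twist -9.16 F [ -1.58  -2.99 -12.74] M [-0.506  0.442  0.05 ] w 15.83 t 21.52 j6 1.8
```

Emit:
jog_arm(
  dp=[
    [0,0,-0.002],
    [0,0,-0.002],
    [0,0,-0.002],
    [0,0,-0.002],
    [0,0,0],
  ],
  twist=[0,0,0,0,0],
)

```text
time: 22.15
tool_pos: [503.4, 42.7, 119.3]
tcp_rot: [-3.142, -0.001, -0.299]
contact_force: [-2.7, -2.1, -2.9]
grip_width: 16.0
finger_force: 30.0
```

Emit:
jog_arm(
  dp=[
    [0,0,-0.004],
    [0,0,-0.004],
    [0,0,-0.004],
    [0,0,-0.004],
    [0,0,-0.004],
    [0,0,-0.004],
    [0,0,-0.004],
    [0,0,0],
    [0,0,0],
  ],
  twist=[0,0,0,0,0,0,0,0,0],
)

```text
time: 23.28
tool_pos: [503.1, 42.8, 146.5]
tcp_rot: [3.142, 0.0, -0.299]
contact_force: [0.9, -0.1, -2.5]
grip_width: 16.4
finger_force: 30.0
```

```bash
python3 -c "
from h import *
go(502.8,42.7,165,-8)"
```

```text
pos [503.13  42.77 146.54] rot [180.     0.   -17.16] dp mm [ -0.29   0.17 -18.46] twist -9.16 F [ 0.87 -0.08 -2.54] M [ 0.104 -0.009 -0.053] w 16.37 t 23.27 j6 1.8
```

Emit:
jog_arm(
  dp=[
    [0,0,-0.005],
    [0,0,-0.005],
    [0,0,-0.005],
    [0,0,-0.005],
    [0,0,0],
    [0,0,0],
  ],
  twist=[0,0,0,0,0,0],
)

```text
time: 24.02
tool_pos: [503.1, 42.8, 166.5]
tcp_rot: [3.141, 0.0, -0.299]
contact_force: [-1.0, 0.5, -3.4]
grip_width: 15.8
finger_force: 30.0
```

Run:
```python
from h import *
t=bot.capture('top');s=bot.capture('side');cv2.imwrite("pics/s3.png",s)
u,v=proj('side',[503,43,90])[0]
cv2.imwrite('pics/m3.png',np.hstack([crop(s,u,v,40,400),crop(s,264.5,267,40,400)]))
# dish fit in both views
for c,im,bx,z in(("top",cv2.imread("pics/top0.png"),(338,388,168,220),12),("side",s,(238,292,248,287),12)):
    sb=im[bx[2]:bx[3],bx[0]:bx[1]]
    print(c)
    for th in (150,175,200):
        n,lab,st,ce=cv2.connectedComponentsWithStats((sb.min(2)>th).astype(np.uint8));k=1+st[1:,4].argmax()
        cn=max(cv2.findContours((lab==k).astype(np.uint8),0,cv2.CHAIN_APPROX_NONE)[0],key=len)
        e=cv2.fitEllipse(cn);print(th,st[k],np.round(e[1],1),back(c,np.array(e[0])+[bx[0],bx[2]],z).round(1))
        W=back(c,cn[:,0]+[bx[0],bx[2]],12)[:,:2].astype(np.float32);ee=cv2.fitEllipse(W);print("   world",np.round(ee[0],1),np.round(ee[1],1))
go(508,-138,165,-17)
```

```text
top
150 [   0    0   50   50 1584] [44.2 50.3] [[ 513.  -135.8   12. ]]
   world [ 513.2 -135.7] [104.6 117.7]
175 [   2    6   43   41 1295] [39.9 40.4] [[ 507.7 -137.2   12. ]]
   world [ 507.8 -137.2] [93.6 95.2]
200 [   4    6   41   40 1204] [39.1 39.6] [[ 508.3 -137.3   12. ]]
   world [ 508.4 -137.2] [92.4 92.8]
side
150 [   0    0   54   39 2100] [44.1 64.2] [[ 510.  -139.3   12. ]]
   world [ 510.4 -133.7] [141.4 154. ]
175 [   0    0   54   39 1928] [43.7 62.2] [[ 510.8 -139.2   12. ]]
   world [ 511.1 -133.6] [136.8 152.9]
200 [   0    3   54   36 1254] [32.6 52.9] [[ 513.8 -145.9   12. ]]
   world [ 513.7 -143. ] [107.9 119.9]
pos [502.99  42.78 166.38] rot [ 1.7999e+02  3.0000e-02 -1.7160e+01] dp mm [ 58.12 171.25   1.38] twist -0.16 F [ 0.42 -0.72 -3.57] M [ 0.033  0.031 -0.038] w 16.11 t 24.12 j6 1.8
```

View pics/m3.png

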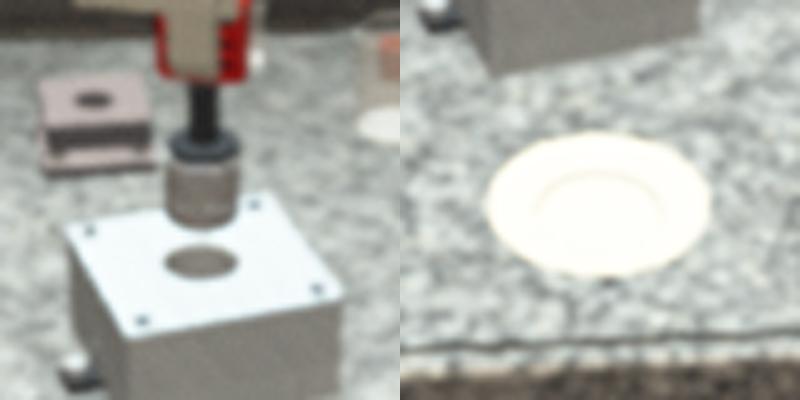

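The side view shows the plug hanging upright on the puller (crop (202,190)), clear of the bore. Carry it to the dish.

Emit:
jog_arm(
  dp=[
    [0.003,0.009,0],
    [0.0061,0.018,0],
    [0.0061,0.018,0],
    [0.0061,0.018,0],
    [0.0061,0.018,0],
    [0.0061,0.018,0],
    [0.0061,0.018,0],
    [0.0061,0.018,0],
    [0.0061,0.018,0],
    [0.0061,0.018,0],
  ],
  twist=[0,0,0,0,0,0,0,0,0,0],
)

```text
time: 25.38
tool_pos: [508.0, -139.0, 166.6]
tcp_rot: [3.142, -0.0, -0.3]
contact_force: [0.5, -0.4, -3.0]
grip_width: 15.6
finger_force: 30.0
```

Emit:
jog_arm(
  dp=[
    [0,0,0],
    [0,0,0.01],
    [0,0,0.015],
    [0,0,0.015],
    [0,0,0.015],
    [0,0,0.01],
    [0,0,0],
    [0,0,0],
  ],
  twist=[0,0,0,0,0,0,0,0],
)

```text
time: 26.38
tool_pos: [508.4, -137.9, 102.0]
tcp_rot: [3.141, -0.001, -0.299]
contact_force: [-0.9, 0.4, -3.0]
grip_width: 16.1
finger_force: 30.0
```

```bash
python3 -c "
from h import *
go(508,-137.3,87,-17)"
```

```text
pos [ 508.38 -137.87  101.98] rot [ 1.7999e+02 -5.0000e-02 -1.7160e+01] dp mm [-0.53 -0.43 14.98] twist -0.16 F [-0.87  0.41 -2.96] M [ 0.064  0.033 -0.018] w 16.06 t 26.38 j6 1.46
```

Emit:
jog_arm(
  dp=[
    [0,0,0.004],
    [0,0,0.004],
    [0,0,0.003],
    [0,0,0.002],
    [0,0,0],
    [0,0,0],
  ],
  twist=[0,0,0,0,0,0],
)

```text
time: 27.12
tool_pos: [508.1, -137.8, 88.7]
tcp_rot: [3.141, -0.0, -0.3]
contact_force: [0.2, 0.1, -3.1]
grip_width: 15.8
finger_force: 30.0
```

Emit:
jog_arm(
  dp=[
    [0,0,0.001],
    [0,0,0],
  ],
  twist=[0,0],
)

```text
time: 27.38
tool_pos: [508.0, -137.7, 87.6]
tcp_rot: [3.142, -0.0, -0.299]
contact_force: [0.6, 0.3, -3.1]
grip_width: 16.1
finger_force: 30.0
```

Emit:
jog_arm(
  dp=[
    [0,0,0.001],
    [0,0,0],
  ],
  twist=[0,0],
)

```text
time: 27.62
tool_pos: [508.0, -137.7, 86.5]
tcp_rot: [3.142, 0.0, -0.299]
contact_force: [-0.9, -0.5, -2.5]
grip_width: 16.0
finger_force: 30.0
```

Emit:
jog_arm(
  dp=[
    [0,0,0.0007],
    [0,0,0],
  ],
  twist=[0,0],
)

```text
time: 27.88
tool_pos: [508.2, -137.8, 86.1]
tcp_rot: [3.141, -0.001, -0.299]
contact_force: [0.5, 0.2, -0.5]
grip_width: 16.2
finger_force: 30.0
```

Emit:
jog_arm(
  dp=[
    [0,0,0.0004],
    [0,0,0],
  ],
  twist=[0,0],
)

```text
time: 28.12
tool_pos: [508.2, -137.8, 85.7]
tcp_rot: [3.141, -0.001, -0.299]
contact_force: [-0.3, 0.3, -0.1]
grip_width: 16.3
finger_force: 30.0
```

Emit:
jog_arm(
  dp=[
    [0,0,0.0003],
    [0,0,0],
  ],
  twist=[0,0],
)

```text
time: 28.38
tool_pos: [508.2, -137.8, 85.7]
tcp_rot: [3.141, -0.001, -0.299]
contact_force: [-0.7, -0.1, 5.5]
grip_width: 16.0
finger_force: 30.0
```

Emit:
jog_arm(
  dp=[
    [0,0,-0.0002],
    [0,0,0],
  ],
  twist=[0,0],
)

```text
time: 28.62
tool_pos: [508.3, -137.8, 85.7]
tcp_rot: [3.141, -0.001, -0.299]
contact_force: [-0.4, -0.2, 5.3]
grip_width: 15.7
finger_force: 30.0
```

Emit:
jog_arm(
  dp=[
    [0,0,0],
    [0,0,0],
    [0,0,0],
    [0,0,0],
    [0,0,0],
  ],
  twist=[0,0,0,0,0],
  jaw=0.05,
)

```text
time: 29.25
tool_pos: [508.0, -137.7, 85.4]
tcp_rot: [3.141, 0.0, -0.299]
contact_force: [0.6, -0.3, 0.7]
grip_width: 49.6
finger_force: 0.0
```

Emit:
jog_arm(
  dp=[
    [0,0,-0.005],
    [0,0,-0.02],
    [0,0,-0.03],
    [0,0,-0.03],
    [0,0,-0.03],
    [0,0,-0.02],
    [0,0,0],
    [0,0,0],
  ],
  twist=[0,0,0,0,0,0,0,0],
)

```text
time: 30.25
tool_pos: [507.5, -137.5, 219.6]
tcp_rot: [-3.142, 0.001, -0.299]
contact_force: [0.0, 0.3, -0.5]
grip_width: 50.2
finger_force: 0.0
```

Run:
```python
from h import *
s=bot.capture('side');u,v=proj('side',[508,-138,50])[0]
cv2.imwrite('pics/m4.png',crop(s,u,v,50,500));go(508,-138,200)
```

```text
pos [ 507.45 -137.45  219.33] rot [-1.7999e+02  1.1000e-01 -1.7160e+01] dp mm [ 0.69  0.36 19.33] twist None F [-0.04  0.58 -0.03] M [-0.01   0.058  0.039] w 50.09 t 30.3 j6 1.46
```

View pics/m4.png

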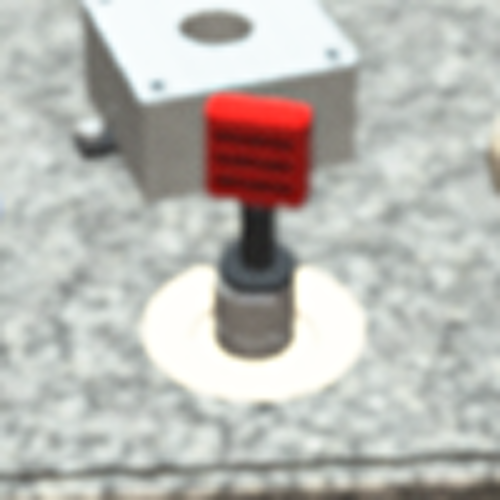

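The plug stands upright and centred on the dish floor (crop (255,325)), with the puller upright in it and the gripper clear.

```bash
python3 -c "
from plant import bot
print(bot.close_job())"
```

```text
the job is handed in; nothing more can be done
None
```

The plug was drawn from its bore and left standing upright on the white dish with the puller still in it and the gripper clear; the job was handed in at about 30 s, and no verdict was shown.

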